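Lay out a wiring kit on the kit tray

TASK

Lay out the wiring kit on the grey kit tray, each place being a round white mark: the blue solder reel goes directly in front of (on the robot's side of) the pot of lugs, the black relay directly in front of the yellow tape roll, the green terminal block on the mark between reel and relay, and the white label roll behind the terminal block, between the pot and the yellow tape. Then stack the spool of white wire centrally on top of the solder reel. Everything stands upright and centred on its place; leave the black terminal block and the red tape roll where they lie.

Things in the scene. Friction and masses are not known exactly. Their poses are not given: they have to be found in the camera images.
- kit_tray: Flat grey tray, fixed, 166 (x) x 256 (y) x 10 mm high, with six flush round white marks, black-rimmed, 74 mm across. Origin: centre of its underside; x away from the robot, y to its left (turned up to 0.15 rad), z up. Marks: front row x = -45 mm, back row x = +45 mm, each at y = -90, 0, +90 mm. Pot and yellow tape stand on the outer back marks; which is left varies.
- pot_lugs: Round off-white plastic pot full of metal cable lugs, 64 mm across, 34 mm high, fixed on an outer mark of the tray's back row. Origin: centre of its underside; axes as the tray's. The mark in front of it lies at -90 mm along its x.
- tape_yellow: Roll of yellow tape lying flat, 68 mm across, 18 mm high, fixed on the other outer mark of the tray's back row. Origin: centre of its underside; axes as the tray's. The mark in front of it lies at -90 mm along its x.
- solder_reel_centre (a point): Solder reel with bright blue flanges and silver wire, standing on its flange, 60 mm across, 36 mm high, flat on top; about 0.24 kg; grasp across the flanges (solid to grasp all round). At the start it stands upright on the bench. Origin: its centre, half-way up; z up.
- spool_white_centre (a point): Spool of white wire with black flanges, standing on its flange, 56 mm across, 22 mm high; grasp across the flanges (solid to grasp all round). At the start it stands upright on the bench. Origin: its centre, half-way up; z up.
- relay_0_centre (a point): Black plug-in relay, a box 22 (x) x 28 (y) x 38 mm high with an orange tab on top (the solid case is 36 mm high). At the start it stands upright on the bench. Origin: its centre, half-way up; z up.
- terminal_b_centre (a point): Green screw terminal block, 12 (x) x 30 (y) x 16 mm high, with four white screws on top; grasp across its 12 mm side (its x): the foot, 12 mm wide, is 10 mm high, and above it a rib 8 mm wide (x from -2 to 6 mm) goes up to 14 mm. It may be put down turned any way about the vertical. At the start it stands upright on the bench. Origin: its centre, half-way up; z up.
- roll_labels_centre (a point): Roll of white labels with a brown core, standing on its end, 68 mm across, 40 mm high; grasp across it (solid to grasp all round). At the start it stands upright on the bench. Origin: its centre, half-way up; z up.
- terminal_d_centre (a point): Black screw terminal block, 12 x 22 x 16 mm high, loose: not part of this kit, leave it. Origin: its centre, half-way up; z up.
- tape_red_centre (a point): Roll of red tape lying flat, 62 mm across, 18 mm high, loose: not part of this kit, leave it. Origin: its centre, half-way up; z up.

How it is judged:
By the outcome, as a careful person would: the job done as asked, in the order asked, and still so for the second after the job is handed in, with the robot touching nothing.
It also fails if it takes over 106 s, if anything falls off the work surface, if the arm or the gripper's body presses on something with over 40 N, if the wrist force passes 120 N, or if a joint passes its speed limit or range.

ROBOT

A 6-joint arm with a two-finger parallel gripper is mounted at the origin on a cart in front of the work surface, level with it; the furniture and walls round the work are solid. World frame = base frame: x ahead of the robot, y to its left, z up, the work surface at z = 0. Lengths are in m, angles in rad, forces in N, time in s.
With the tool pointing down it reaches from about 0.375 to 0.75 m from the base axis. Payload 9 kg.
Tool frame: the origin (TCP) lies midway between the tips of the shut fingers; the grasp point (between the pads) lies 19 mm behind it (grasp_offset is the distance from the TCP to the grasp point, in m); z points along the fingers, y is the line along which they close (so a half turn about z gives the same grasp; the last joint's range is limited). The gripper opens to 85 mm and grips with 20 to 120 N. Pads are 22 mm wide; open, the fingers measure 114 mm over their backs; the gripper's body (76 mm by 85 mm) begins 54 mm behind the grasp point. The pads swing forward as they close: fully open they stand 13 mm farther back than shut.
Start: joints at [-1.33, 0.104, 0.097, 1.564, 0, 1.353], TCP at [0.266, -0.538, 0.231] pointing down, gripper open.
Joint ranges: [-2.99, 2.99], [-0.84, 1.86], [-1.1, 1.16], [-1.84, 2.11], [-1.51, 1.56], [-3.14, 3.14]. Speed limits (rad/s): [2.22, 2.22, 2.57, 3.14, 3.14, 3.14].

INTERFACE

Orientations are given as a rotation vector (axis times angle).
In Python, from rig import get_state, get_image, sign_off, grasp_offset gives the robot as it stands.
- The arm moves only by the tool arm_command, never from a script. Its argument "targets" is a list of rows, each a list of 7 numbers: the shift along the world's x, y, z in cm, then the turn, a rotation vector about the world's x, y, z in degrees, then the closure, from 0 (fully open) to 1 (shut). A call has exactly 5 rows; each row is the pose to reach, as a shift and turn from the pose commanded when the call began; what a row does not reach only later rows make up. A row lasts 1/12 s, in which the tool goes at most 41.7 mm and 7.16 degrees, less where a joint would pass 70% of its speed; a pose out of reach is approached as far as the arm can. A call with a gripper value outside its range is refused whole. The fingers move at their own pace and stop on an object; "force" is the grip in N (left out, the last holds). Time passes only in rows, so rows that repeat a pose let the fingers close, or fill a call up. It gives the time, the measured TCP pose, the force, the opening and the grip force at its end, in the units of the state.
- get_state(): the state, without advancing time (a new reading comes with each control period).
- get_image(name): name is "side" or "top"; returns a dict with "image" (480x640x3 uint8, red, green, blue), "mtx" (3x3 intrinsics, pixels), "T" (4x4, takes a point from camera to world coordinates). Camera axes: x right, y up, looking along -z (the intrinsics and any distortion apply to the point x, -y, -z); pixel columns grow to the right and rows downward; lengths in m; the calibration is good to about 2 mm. A picture is of the moment at which its call begins. There is no depth.
- sign_off(): hands the job in; it is judged then, once.
The state is a dict: "time_s": time; "q": joint angles; "qvel": joint speeds; "joint_efforts": joint torques, N m; "ee_pos": TCP position; "tool_rot": TCP orientation; "force": force on the tool from outside, world axes, zero at the start; "torque": the same for the moment, N m; "gripper_width": finger opening in m; "gripper_force": force on a finger pad.
Only numpy, scipy, OpenCV 4.12 (cv2) and the standard library are available. Lean on these libraries where they do the work, as an engineer would, in place of code of your own. Each camera call takes 0.05 s, during which the arm holds its last target. There are 200 camera calls.

## Working session

There is one attempt and no reset: what is moved stays moved. The work goes in short steps, Python scripts to look and compute and a tool call to move; the robot and the scene stay as the last step left them, time stands still between calls to the robot, and variables do not carry over. Pictures are saved under pics/ and viewed, at most 14 in all, crops included, and the job is handed in when it is done.

Besides the shell and the picture viewer there is one more tool, called after ">>>" by a JSON object that holds its "fn" and its "kwargs", one argument or row to a line. arm_command: Moves the arm, as the interface text tells. Its arguments: {"type":"object","properties":{"targets":{"type":"array"},"force":{"type":"number"}},"required":["targets"]}

```bash
mkdir -p pics; ls
python3 - <<'E'
from rig import get_state,get_image,grasp_offset
import cv2,numpy as np
print(get_state(),grasp_offset)
for n in("side","top"):
    d=get_image(n);cv2.imwrite(f"pics/{n}0.png",d["image"][:,:,::-1]);print(n,d["mtx"].tolist(),np.round(d["T"],4).tolist(),d.keys())
E
```

```text
pics
{'time_s': 0.0, 'q': array([-1.32969742e+00,  1.04706080e-01,  9.64824865e-02,  1.56386415e+00,
        1.20338437e-06,  1.35307355e+00]), 'qvel': array([-5.42772359e-05,  6.95092674e-04, -3.21241020e-04,  1.33128180e-03,
        2.06966793e-05,  2.42908721e-04]), 'joint_efforts': array([-1.09150360e-04, -5.56923544e+01,  5.03655839e+01,  1.63182261e-02,
       -2.90134312e-04,  5.76375385e-06]), 'ee_pos': array([ 0.26565543, -0.53763599,  0.23052561]), 'tool_rot': array([-3.05802712e+00, -7.14116576e-01,  2.18102178e-05]), 'force': array([-0.16950424,  0.31804112,  0.09871724]), 'torque': array([-0.00396919,  0.00726072, -0.00467212]), 'gripper_force': 0.0, 'gripper_width': 0.08579672045793969} 0.0187
side [[467.35740839748314, 0.0, 313.3242208081004], [0.0, 467.35740839748314, 238.78714174811353], [0.0, 0.0, 1.0]] [[0.8433, 0.2823, -0.4573, 0.1852], [-0.5374, 0.4457, -0.716, -0.5001], [0.0017, 0.8495, 0.5275, 0.5026], [0.0, 0.0, 0.0, 1.0]] dict_keys(['image', 'mtx', 'T'])
top [[491.8708384552679, 0.0, 323.4036569809525], [0.0, 491.8708384552679, 239.37566854006826], [0.0, 0.0, 1.0]] [[0.0163, 0.989, -0.1471, 0.4173], [-0.9999, 0.0156, -0.006, 0.096], [-0.0036, 0.1472, 0.9891, 1.1072], [0.0, 0.0, 0.0, 1.0]] dict_keys(['image', 'mtx', 'T'])
```

View pics/top0.png

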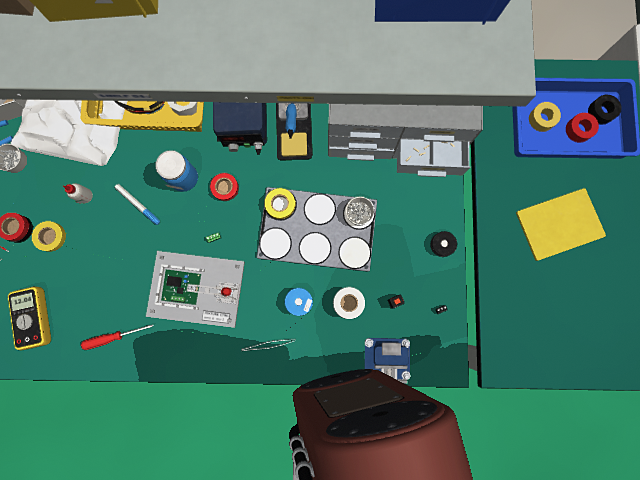

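View pics/side0.png

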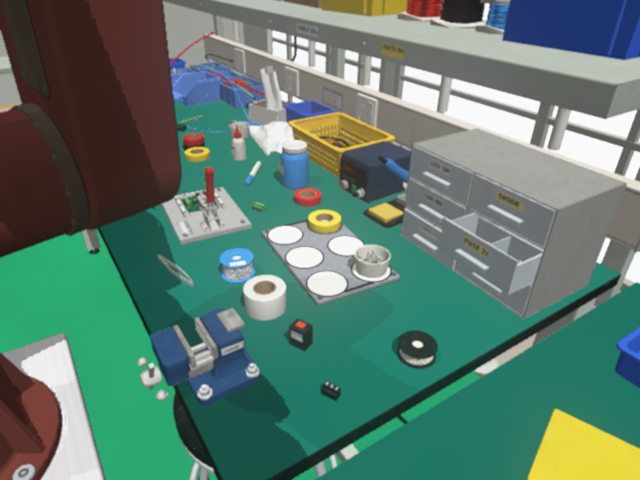

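The top view shows the blue reel (299,302), labels (349,303), relay (397,300), spool (444,244), green block (212,238), yellow tape (280,204) and pot (359,212). The front marks are at (275,244), (315,248) and (355,253), and the free back mark is at (320,209). The pot is on the right, so the reel goes front right and the relay front left.

```bash
cat > h.py <<'E'
import numpy as np,cv2
from rig import get_state,get_image,sign_off
def ray(d,uv,z):
    K,T=d["mtx"],d["T"];v=np.array([(uv[0]-K[0,2])/K[0,0],-(uv[1]-K[1,2])/K[1,1],-1.])
    w=T[:3,:3]@v;o=T[:3,3];return (o+w*(z-o[2])/w[2])[:2]
def pix(d,p):
    K,T=d["mtx"],d["T"];c=T[:3,:3].T@(np.array(p)-T[:3,3]);return np.array([K[0,2]+K[0,0]*c[0]/-c[2],K[1,2]-K[1,1]*c[1]/-c[2]])
def blob(d,seed,r,f,big=True):
    """largest contour of mask f(hsv) within r of seed, 4x upscaled crop; returns contour in px"""
    u,v=int(seed[0]),int(seed[1]);c=d["image"][v-r:v+r+1,u-r:u+r+1]
    s=4;c=cv2.resize(c,None,fx=s,fy=s,interpolation=cv2.INTER_CUBIC)
    m=f(cv2.cvtColor(c,cv2.COLOR_RGB2HSV).astype(int)).astype(np.uint8)
    m=cv2.morphologyEx(m,cv2.MORPH_OPEN,np.ones((3,3)))
    cs,_=cv2.findContours(m,cv2.RETR_EXTERNAL,cv2.CHAIN_APPROX_NONE)
    k=max(cs,key=cv2.contourArea)[:,0,:].astype(np.float32)
    return (k+.5)/s-.5+[u-r,v-r]
def fit(d,seed,r,f,z):
    """world fit of contour on plane z: min-area rect centre/size/angle and ellipse-like centroid"""
    k=blob(d,seed,r,f);w=np.array([ray(d,p,z) for p in k],np.float32)*1000
    hull=cv2.convexHull(w);M=cv2.moments(hull);rc=cv2.minAreaRect(hull);ec=cv2.minEnclosingCircle(hull)
    return dict(c=np.round([M['m10']/M['m00'],M['m01']/M['m00']],1),rect=np.round([*rc[0],*rc[1],rc[2]],1),circ=np.round([*ec[0],2*ec[1]],1))
H=lambda a:a[...,0]
S=lambda a:a[...,1]
V=lambda a:a[...,2]
nogreen=lambda a:~((abs(H(a)-78)<18)&(S(a)>90))   # not bench
white=lambda a:(S(a)<40)&(V(a)>170)
blue=lambda a:(abs(H(a)-104)<10)&(S(a)>90)
dark=lambda a:(V(a)<60)
lime=lambda a:(abs(H(a)-55)<14)&(S(a)>80)&(V(a)>90)
orange=lambda a:((H(a)<12)|(H(a)>172))&(S(a)>130)&(V(a)>120)
E
python3 - <<'E'
from h import *
d=get_image("top")
for n,s,z in[("FL",(275,244),.01),("FM",(315,248),.01),("FR",(355,253),.01),("BM",(320,209),.01)]:print(n,fit(d,s,20,white,z))
print("reel",fit(d,(299,302),26,nogreen,.036));print("label",fit(d,(349,303),26,nogreen,.04))
print("relay",fit(d,(397,300),16,nogreen,.036));print("rel tab",fit(d,(397,300),16,orange,.038))
print("spool",fit(d,(444,244),22,nogreen,.022));print("green",fit(d,(212,238),14,nogreen,.014),fit(d,(212,238),14,lime,.012))
im=d["image"]
def cr(x0,y0,x1,y1,f):return cv2.resize(im[y0:y1,x0:x1],None,fx=f,fy=f,interpolation=cv2.INTER_CUBIC)
a=cr(190,180,470,330,2.8)
b=np.hstack([cr(197,223,227,253,8),cr(380,285,410,315,8),cr(424,224,464,264,6)])
b=cv2.copyMakeBorder(b,0,0,0,max(0,a.shape[1]-b.shape[1]),0)[:180+60,:a.shape[1]]
s=np.vstack([a[:, :b.shape[1]],b[:170]])if 0 else np.vstack([a[:360],b])
cv2.imwrite("pics/c1.png",s[:600,:800,::-1])
E
```

```text
FL {'c': array([570.6, 211.9]), 'rect': array([570.3, 211.9,  66. ,  66.6,   0.9]), 'circ': array([570.7, 211.9,  68.3])}
FM {'c': array([561.5, 122.3]), 'rect': array([561.5, 122.4,  66.9,  67. ,   0.9]), 'circ': array([561.6, 122.2,  68.3])}
FR {'c': array([552.3,  32.7]), 'rect': array([552.2,  32.6,  66.8,  66.3,   0.7]), 'circ': array([552.1,  32.6,  68.1])}
BM {'c': array([651.2, 113.1]), 'rect': array([651.4, 113.1,  67.2,  66.6,  45.5]), 'circ': array([651.1, 113. ,  68.1])}
reel {'c': array([440.3, 154.8]), 'rect': array([440.4, 154.7,  60.1,  61.1,   1.1]), 'circ': array([440.5, 154.6,  61.8])}
label {'c': array([439.7,  46.2]), 'rect': array([440.2,  46.5,  68.9,  68.9,   0.9]), 'circ': array([439.5,  46. ,  70.4])}
relay {'c': array([444.3, -55.9]), 'rect': array([444.2, -56.3,  23.3,  32.9,  22.9]), 'circ': array([443.9, -56. ,  34.6])}
rel tab {'c': array([444.7, -58.2]), 'rect': array([444.7, -58.2,  10.5,  12.4,  25.4]), 'circ': array([444.5, -58.1,  14.4])}
spool {'c': array([ 573.3, -164.6]), 'rect': array([ 573.2, -164.2,   54.2,   59.6,   33. ]), 'circ': array([ 572.8, -164.8,   60.6])}
green {'c': array([580.9, 351.6]), 'rect': array([581.4, 351.6,  14.9,  30.4,  26.1]), 'circ': array([580.8, 351.4,  31.6])} {'c': array([581.6, 350.9]), 'rect': array([581.7, 351.4,  14. ,  30.3,  21.9]), 'circ': array([581.1, 351.3,  31.3])}
```

View pics/c1.png

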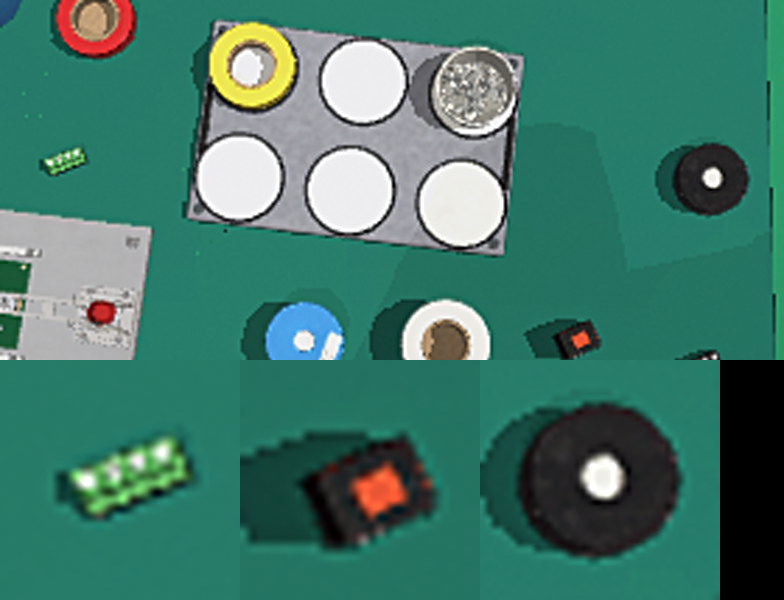

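The crop confirms the layout. The tray is turned by -5.8°, and the relay and green block are turned by about +24°. I'm going to the reel now.

>>> {"fn": "arm_command", "kwargs": {
  "targets": [
    [2,3.4,0,0,0,6,0],
    [4,6.8,0,0,0,12,0],
    [6,10.2,0,0,0,18,0],
    [8,13.6,0,0,0,24,0],
    [10,17,0,0,0,30,0]
  ],
  "force": 40
}}

```text
time_s: 0.57
ee_pos: [0.3662, -0.3662, 0.231]
tool_rot: [-2.767, -1.488, -0.0]
force: [0.8, 0.2, -0.7]
gripper_width: 0.0856
gripper_force: 0.0
```

>>> {"fn": "arm_command", "kwargs": {
  "targets": [
    [1.2,3.8,0,0,0,6,0],
    [2.4,7.6,0,0,0,12,0],
    [3.6,11.4,0,0,0,18,0],
    [4.8,15.2,0,0,0,24,0],
    [6,19,0,0,0,30,0]
  ]
}}

```text
time_s: 0.98
ee_pos: [0.4258, -0.1761, 0.2312]
tool_rot: [2.287, 2.154, 0.0]
force: [0.6, 0.4, 0.2]
gripper_width: 0.0852
gripper_force: 0.0
```

>>> {"fn": "arm_command", "kwargs": {
  "targets": [
    [0.3,3.8,-0.4,0,0,6,0],
    [0.6,7.6,-0.8,0,0,12,0],
    [0.9,11.4,-1.2,0,0,18,0],
    [1.2,15.2,-1.6,0,0,24,0],
    [1.4,19,-2,0,0,30,0]
  ]
}}

```text
time_s: 1.4
ee_pos: [0.4395, 0.0139, 0.2111]
tool_rot: [1.651, 2.672, 0.0]
force: [0.8, -0.1, 0.5]
gripper_width: 0.0851
gripper_force: 0.0
```

>>> {"fn": "arm_command", "kwargs": {
  "targets": [
    [0,3,-0.8,0,0,6,0],
    [0,6,-1.6,0,0,12,0],
    [0,9,-2.4,0,0,18,0],
    [0,12,-3.2,0,0,24,0],
    [0,14.3,-4,0,0,30,0]
  ]
}}

```text
time_s: 1.82
ee_pos: [0.4392, 0.1572, 0.1708]
tool_rot: [-0.902, -3.009, -0.001]
force: [1.2, 0.1, -0.3]
gripper_width: 0.0858
gripper_force: 0.0
```

>>> {"fn": "arm_command", "kwargs": {
  "targets": [
    [0,0,-1.5,0,0,6,0],
    [0,0,-3,0,0,12,0],
    [0,0,-4.5,0,0,18,0],
    [0,0,-6,0,0,24,0],
    [0,0,-7,0,0,28,0]
  ]
}}

```text
time_s: 2.23
ee_pos: [0.4389, 0.1551, 0.0996]
tool_rot: [-0.147, -3.136, 0.0]
force: [-0.5, -0.2, 0.6]
gripper_width: 0.0854
gripper_force: 0.0
```

>>> {"fn": "arm_command", "kwargs": {
  "targets": [
    [0.1,0,-3,0,0,0,0],
    [0.1,0,-6,0,0,0,0],
    [0.1,0,-8,0,0,0,0],
    [0.1,0,-9.3,0,0,0,0],
    [0.1,0,-9.7,0,0,0,0]
  ]
}}

```text
time_s: 2.65
ee_pos: [0.4387, 0.1549, 0.0016]
tool_rot: [-0.156, -3.134, 0.001]
force: [-0.2, 0.3, 0.1]
gripper_width: 0.0858
gripper_force: 0.0
```

>>> {"fn": "arm_command", "kwargs": {
  "targets": [
    [0,0,0,0,0,0,1],
    [0,0,0,0,0,0,1],
    [0,0,0,0,0,0,1],
    [0,0,0,0,0,0,1],
    [0,0,0,0,0,0,1]
  ]
}}

```text
time_s: 3.07
ee_pos: [0.4417, 0.1551, 0.0056]
tool_rot: [0.156, 3.136, 0.0]
force: [-0.6, -1.1, 6.6]
gripper_width: 0.0582
gripper_force: 44.2
```

>>> {"fn": "arm_command", "kwargs": {
  "targets": [
    [0,0,0,0,0,0,1],
    [0,0,0.5,0,0,0,1],
    [0,0,2,0,0,0,1],
    [0,0,4,0,0,0,1],
    [0,0,6,0,0,0,1]
  ]
}}

```text
time_s: 3.48
ee_pos: [0.4399, 0.155, 0.0647]
tool_rot: [-0.156, -3.136, 0.0]
force: [-0.2, 0.4, -2.7]
gripper_width: 0.0586
gripper_force: 43.9
```

>>> {"fn": "arm_command", "kwargs": {
  "targets": [
    [1.6,-1.8,0,0,0,0,1],
    [4.2,-4.6,0,0,0,0,1],
    [7,-7.6,0,0,0,0,1],
    [9.6,-10.4,0,0,0,0,1],
    [11.2,-12.2,0,0,0,0,1]
  ]
}}

```text
time_s: 3.9
ee_pos: [0.5548, 0.0302, 0.0645]
tool_rot: [0.159, 3.136, -0.001]
force: [1.4, -0.2, -3.4]
gripper_width: 0.0587
gripper_force: 44.1
```

>>> {"fn": "arm_command", "kwargs": {
  "targets": [
    [0,0,0,0,0,0,1],
    [0,0,0,0,0,0,1],
    [0,0,-1.2,0,0,0,1],
    [0,0,-2.4,0,0,0,1],
    [0,0,-3,0,0,0,1]
  ]
}}

```text
time_s: 4.32
ee_pos: [0.5509, 0.0341, 0.0317]
tool_rot: [-0.155, -3.135, -0.001]
force: [-0.1, 0.4, -3.5]
gripper_width: 0.0582
gripper_force: 44.2
```

```bash
python3 - <<'E'
from h import *
for i in range(3):
    d=get_image("top");s=get_state();print(s["ee_pos"].round(4),s["force"].round(1))
print(pix(d,[.5523,.0327,.066]))
cv2.imwrite("pics/t1.png",cv2.resize(d["image"][170:330,250:410,::-1],None,fx=3,fy=3))
d=get_image("side");cv2.imwrite("pics/s1.png",d["image"][:,:,::-1])
E
python3 -c "
import cv2,numpy as np
a=cv2.imread('pics/t1.png');b=cv2.imread('pics/s1.png')[190:350,240:340+60];b=cv2.resize(b,None,fx=2,fy=3)
cv2.imwrite('pics/ts1.png',np.hstack([a,b])[:,:800])"
```

```text
[0.5503 0.0342 0.0309] [-1.3 -0.7 -4.5]
[0.5506 0.034  0.0319] [-0.3 -0.3 -3.2]
[0.5514 0.0338 0.0331] [-0.5  0.  -3.3]
[355.88715503 249.07458888]
```

View pics/ts1.png

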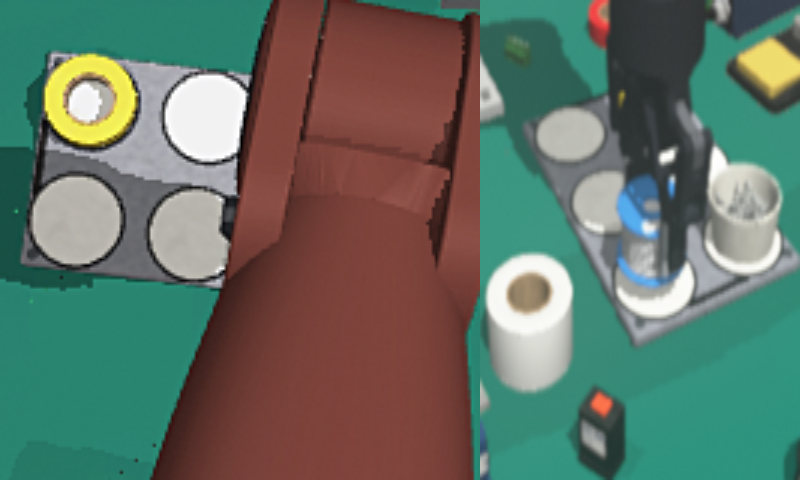

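>>> {"fn": "arm_command", "kwargs": {
  "targets": [
    [0.1,-0.1,-0.5,0,0,0,1],
    [0.1,-0.1,-1,0,0,0,1],
    [0.1,-0.1,-1.4,0,0,0,1],
    [0.1,-0.1,-1.7,0,0,0,1],
    [0.1,-0.1,-1.8,0,0,0,1]
  ]
}}

```text
time_s: 4.93
ee_pos: [0.5532, 0.0321, 0.0157]
tool_rot: [-0.157, -3.137, -0.0]
force: [-4.6, 0.0, 4.3]
gripper_width: 0.0588
gripper_force: 45.0
```

Run:
```python
from h import *
for i in range(4):
    d=get_image("side");s=get_state();print(s["ee_pos"].round(4),s["force"].round(1))
```

```text
[0.5534 0.0321 0.0159] [-0.2 -0.3 -3.3]
[0.5536 0.032  0.0162] [-0.7 -0.4 -3.4]
[0.5538 0.032  0.0163] [-0.4 -0.4 -2.1]
[0.5539 0.032  0.0164] [-0.3 -0.2 -2.6]
```

>>> {"fn": "arm_command", "kwargs": {
  "targets": [
    [-0.1,0.05,-0.1,0,0,0,1],
    [-0.1,0.05,-0.15,0,0,0,1],
    [-0.1,0.05,-0.2,0,0,0,1],
    [-0.1,0.05,-0.25,0,0,0,1],
    [-0.1,0.05,-0.3,0,0,0,1]
  ]
}}

```text
time_s: 5.55
ee_pos: [0.5532, 0.0324, 0.0156]
tool_rot: [0.156, 3.137, -0.001]
force: [-11.0, -0.2, 23.1]
gripper_width: 0.0584
gripper_force: 46.5
```

>>> {"fn": "arm_command", "kwargs": {
  "targets": [
    [0,0,0.2,0,0,0,1],
    [0,0,0.2,0,0,0,0.1],
    [0,0,0.2,0,0,0,0.1],
    [0,0,0.2,0,0,0,0.1],
    [0,0,0.2,0,0,0,0.1]
  ]
}}

```text
time_s: 5.97
ee_pos: [0.5527, 0.0325, 0.0152]
tool_rot: [0.157, 3.138, 0.0]
force: [0.5, 1.1, -0.1]
gripper_width: 0.0769
gripper_force: 0.0
```

>>> {"fn": "arm_command", "kwargs": {
  "targets": [
    [0,0,1,0,0,0,0.1],
    [0,0,3.5,0,0,0,0.1],
    [0,0,7,0,0,0,0.1],
    [0,0,10,0,0,0,0],
    [0,0,12,0,0,0,0]
  ]
}}

```text
time_s: 6.38
ee_pos: [0.5537, 0.0324, 0.1394]
tool_rot: [0.156, 3.134, -0.001]
force: [0.7, 0.3, -0.3]
gripper_width: 0.0855
gripper_force: 0.0
```

>>> {"fn": "arm_command", "kwargs": {
  "targets": [
    [-2,-1.8,0,0,0,6,0],
    [-4.4,-3.6,0,0,0,12,0],
    [-6.6,-5.4,0,0,0,18,0],
    [-8.8,-7.2,0,0,0,24,0],
    [-10.9,-9.1,0,0,0,29.5,0]
  ]
}}

```text
time_s: 6.8
ee_pos: [0.4427, -0.0589, 0.136]
tool_rot: [-0.657, 3.072, -0.0]
force: [-0.1, -0.0, 0.5]
gripper_width: 0.0852
gripper_force: 0.0
```

>>> {"fn": "arm_command", "kwargs": {
  "targets": [
    [0,0,-0.5,0,0,0,0],
    [0,0,-1.5,0,0,0,0],
    [0,0,-3,0,0,0,0],
    [0,0,-5,0,0,0,0],
    [0,0,-6,0,0,0,0]
  ]
}}

```text
time_s: 7.22
ee_pos: [0.4433, -0.0576, 0.0731]
tool_rot: [0.646, -3.073, -0.002]
force: [-0.1, 0.3, 0.6]
gripper_width: 0.0849
gripper_force: 0.0
```

Run:
```python
from h import *
d=get_image("top");s=get_state();print(s["ee_pos"].round(4),s["tool_rot"].round(3))
a=d["image"][170:330,250:450]
print("reel",fit(d,(355,249),24,blue,.046))
b=get_image("side");b=b["image"][230:400,220:420]
cv2.imwrite("pics/ts2.png",np.hstack([cv2.resize(x,(400,400)) for x in(a,b)])[...,::-1])
```

```text
[ 0.4424 -0.0572  0.0718] [ 0.646 -3.071 -0.004]
reel {'c': array([551.4,  33.7]), 'rect': array([551.5,  34.6,  57.1,  63.3,  64.4]), 'circ': array([550.9,  33.3,  64.2])}
```

View pics/ts2.png

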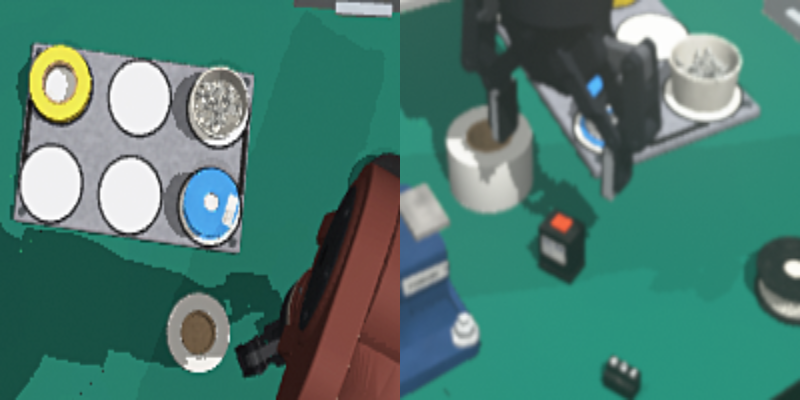

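>>> {"fn": "arm_command", "kwargs": {
  "targets": [
    [0.1,-0.1,-2,0,0,0,0.1],
    [0.1,-0.1,-4,0,0,0,0.1],
    [0.1,-0.1,-5.5,0,0,0,0.1],
    [0.1,-0.1,-6.5,0,0,0,0.1],
    [0.1,-0.1,-6.8,0,0,0,0.1]
  ],
  "force": 30
}}

```text
time_s: 7.73
ee_pos: [0.4443, -0.059, 0.0064]
tool_rot: [0.647, -3.073, -0.002]
force: [0.4, -0.1, -0.6]
gripper_width: 0.0766
gripper_force: 0.0
```

>>> {"fn": "arm_command", "kwargs": {
  "targets": [
    [0,0,0,0,0,0,0.5],
    [0,0,0,0,0,0,1],
    [0,0,0,0,0,0,1],
    [0,0,0,0,0,0,1],
    [0,0,0,0,0,0,1]
  ]
}}

```text
time_s: 8.15
ee_pos: [0.4456, -0.0598, 0.0084]
tool_rot: [-0.647, 3.073, -0.001]
force: [-0.5, -0.3, 5.4]
gripper_width: 0.0276
gripper_force: 30.4
```

>>> {"fn": "arm_command", "kwargs": {
  "targets": [
    [0,0,0,0,0,0,1],
    [0,0,0,0,0,0,1],
    [0,0,0.5,0,0,0,1],
    [0,0,2,0,0,0,1],
    [0,0,4,0,0,0,1]
  ]
}}

```text
time_s: 8.57
ee_pos: [0.4435, -0.0589, 0.0467]
tool_rot: [0.647, -3.072, -0.003]
force: [0.8, -0.4, 0.3]
gripper_width: 0.0279
gripper_force: 29.7
```

>>> {"fn": "arm_command", "kwargs": {
  "targets": [
    [0,0,2,0,0,0,1],
    [0.6,1.2,5,0,0,-2,1],
    [2,4.2,6,0,0,-6,1],
    [3.6,7.6,6,0,0,-10,1],
    [5.3,11.2,6,0,0,-15,1]
  ]
}}

```text
time_s: 8.98
ee_pos: [0.4991, 0.0533, 0.1091]
tool_rot: [-0.233, 3.13, -0.001]
force: [0.4, -0.9, 0.4]
gripper_width: 0.0282
gripper_force: 29.6
```

>>> {"fn": "arm_command", "kwargs": {
  "targets": [
    [1.7,3.7,0,0,0,-4,1],
    [3.4,7.4,0,0,0,-8,1],
    [5,11,0,0,0,-11,1],
    [6.4,14,0,0,0,-13,1],
    [7.3,16,0,0,0,-14.8,1]
  ]
}}

```text
time_s: 9.4
ee_pos: [0.5713, 0.2156, 0.1074]
tool_rot: [0.165, 3.137, 0.001]
force: [0.8, -0.4, -0.2]
gripper_width: 0.0281
gripper_force: 29.7
```

>>> {"fn": "arm_command", "kwargs": {
  "targets": [
    [0,0,-1,0,0,0,1],
    [0,0,-3,0,0,0,1],
    [0,0,-5,0,0,0,1],
    [0,0,-6.5,0,0,0,1],
    [0,0,-7,0,0,0,1]
  ]
}}

```text
time_s: 9.82
ee_pos: [0.5687, 0.2118, 0.0344]
tool_rot: [-0.164, -3.133, 0.001]
force: [-0.7, -0.3, -0.5]
gripper_width: 0.0279
gripper_force: 29.7
```

Run:
```python
from h import *
for i in range(3):
    d=get_image("side");s=get_state();print(s["ee_pos"].round(4),s["tool_rot"].round(3),s["force"].round(1))
```

```text
[0.5688 0.2118 0.0347] [-1.650e-01 -3.133e+00  1.000e-03] [ 0.1 -0.1 -0.2]
[0.5697 0.212  0.0363] [-1.650e-01 -3.135e+00  1.000e-03] [-0.3 -0.7 -0.2]
[0.5706 0.2122 0.0376] [-0.165 -3.137  0.   ] [ 0.9 -0.5  0.5]
```

>>> {"fn": "arm_command", "kwargs": {
  "targets": [
    [0.05,0,-0.6,0,0,0,1],
    [0.05,0,-1.2,0,0,0,1],
    [0.05,0,-1.6,0,0,0,1],
    [0.05,0,-1.85,0,0,0,1],
    [0.05,0,-2,0,0,0,1]
  ]
}}

```text
time_s: 10.38
ee_pos: [0.5713, 0.2125, 0.0184]
tool_rot: [0.165, 3.137, -0.0]
force: [-10.1, -3.4, 24.1]
gripper_width: 0.0278
gripper_force: 32.7
```

>>> {"fn": "arm_command", "kwargs": {
  "targets": [
    [0,0,0,0,0,0,1],
    [0,0,0,0,0,0,1],
    [0,0,0,0,0,0,1],
    [0,0,0,0,0,0,1],
    [0,0,0,0,0,0,1]
  ]
}}

```text
time_s: 10.8
ee_pos: [0.5713, 0.2125, 0.0185]
tool_rot: [0.165, 3.137, -0.0]
force: [-4.0, -1.8, 9.2]
gripper_width: 0.0282
gripper_force: 31.0
```

>>> {"fn": "arm_command", "kwargs": {
  "targets": [
    [0,0,0.1,0,0,0,1],
    [0,0,0.1,0,0,0,0.5],
    [0,0,0.1,0,0,0,0.4],
    [0,0,0.1,0,0,0,0.4],
    [0,0,0.1,0,0,0,0.4]
  ]
}}

```text
time_s: 11.22
ee_pos: [0.5712, 0.2125, 0.0181]
tool_rot: [-0.165, -3.137, -0.0]
force: [0.3, 0.3, 0.6]
gripper_width: 0.0515
gripper_force: 0.0
```

>>> {"fn": "arm_command", "kwargs": {
  "targets": [
    [0,0,1,0,0,0,0.4],
    [0,0,4,0,0,0,0.4],
    [0,0,8,0,0,0,0.4],
    [0,1,10,0,0,-6,0.4],
    [0,3,10,0,0,-12,0.4]
  ]
}}

```text
time_s: 11.63
ee_pos: [0.5747, 0.242, 0.1256]
tool_rot: [0.501, 3.093, 0.004]
force: [0.8, 0.8, 0.0]
gripper_width: 0.0509
gripper_force: 0.0
```

>>> {"fn": "arm_command", "kwargs": {
  "targets": [
    [0.2,3,0,0,0,-7,0.4],
    [0.4,6,0,0,0,-14,0.4],
    [0.6,8,0,0,0,-21,0.4],
    [0.8,10,0,0,0,-28,0.4],
    [1,10.9,0,0,0,-35,0.4]
  ]
}}

```text
time_s: 12.05
ee_pos: [0.5809, 0.3539, 0.119]
tool_rot: [1.408, 2.808, 0.001]
force: [-0.6, -0.5, -0.5]
gripper_width: 0.0511
gripper_force: 0.0
```

>>> {"fn": "arm_command", "kwargs": {
  "targets": [
    [0,0,0,0,0,-7,0.4],
    [0,0,-1,0,0,-13.2,0.4],
    [0,0,-2.5,0,0,-13.2,0.4],
    [0,0,-4,0,0,-13.2,0.4],
    [0,0,-5,0,0,-13.2,0.4]
  ]
}}

```text
time_s: 12.47
ee_pos: [0.5808, 0.3515, 0.0675]
tool_rot: [-1.716, -2.631, 0.001]
force: [0.3, -0.1, -0.5]
gripper_width: 0.0514
gripper_force: 0.0
```

Run:
```python
from h import *
d=get_image("top");print("relay",fit(d,(275,240),16,dark,.046),"tab",fit(d,(275,240),16,orange,.048))
b=get_image("side")
for i in range(3):
    s=get_state();print(s["ee_pos"].round(4),s["tool_rot"].round(3));get_image("side")
p=pix(b,[.581,.351,.02]).astype(int);print(p,s["gripper_width"])
q=pix(b,[.571,.212,.02]).astype(int)
f=lambda im,p,r:cv2.resize(im[p[1]-r:p[1]+r,p[0]-r:p[0]+r],(400,400))
p2=pix(d,[.571,.212,.02]).astype(int)
cv2.imwrite("pics/ts3.png",np.hstack([f(b["image"],p,40),f(d["image"],p2,40)])[...,::-1])
```

```text
relay {'c': array([568.4, 211.3]), 'rect': array([568.5, 211.5,  30. ,  24.2,  84.6]), 'circ': array([568.3, 211. ,  35.9])} tab {'c': array([571., 213.]), 'rect': array([571.2, 213. ,  12.7,  10.1,  87.7]), 'circ': array([570.6, 213. ,  14.6])}
[0.58   0.3511 0.0666] [-1.715 -2.63   0.004]
[0.5807 0.3513 0.068 ] [-1.715e+00 -2.631e+00  2.000e-03]
[0.5813 0.3515 0.069 ] [1.716 2.631 0.   ]
[257 202] 0.05085453904819971
```

View pics/ts3.png

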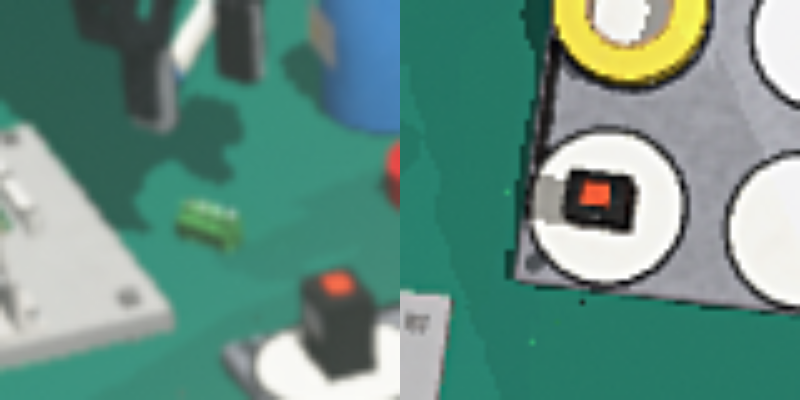

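>>> {"fn": "arm_command", "kwargs": {
  "targets": [
    [0,0,-1,0,0,0,0.65],
    [0,0,-3,0,0,0,0.65],
    [0,0,-5,0,0,0,0.65],
    [0,0,-6,0,0,0,0.65],
    [0,0,-6.5,0,0,0,0.65]
  ],
  "force": 30
}}

```text
time_s: 13.13
ee_pos: [0.5802, 0.3511, 0.0013]
tool_rot: [-1.715, -2.63, 0.003]
force: [0.0, -0.1, 0.6]
gripper_width: 0.0296
gripper_force: 0.0
```

>>> {"fn": "arm_command", "kwargs": {
  "targets": [
    [0,0,0,0,0,0,0.65],
    [0,0,0,0,0,0,1],
    [0,0,0,0,0,0,1],
    [0,0,0,0,0,0,1],
    [0,0,0,0,0,0,1]
  ]
}}

```text
time_s: 13.55
ee_pos: [0.5822, 0.3519, 0.0047]
tool_rot: [1.715, 2.63, 0.003]
force: [0.3, 0.0, 3.3]
gripper_width: 0.011
gripper_force: 32.2
```

Run:
```python
from h import *
for i in range(3):
    s=get_state();print(s["ee_pos"].round(4),s["force"].round(1),s["gripper_width"],s["gripper_force"]);get_image("side")
```

```text
[0.5822 0.3519 0.0047] [0.3 0.  3.3] 0.010967107800591881 32.19235450029373
[0.5822 0.3519 0.0047] [0.1 0.3 5. ] 0.011029200856586818 32.37037897109985
[0.5822 0.3519 0.0047] [ 0.7 -0.5  5.6] 0.010980558768136642 32.52580314874649
```

>>> {"fn": "arm_command", "kwargs": {
  "targets": [
    [0,0,0.5,0,0,0,1],
    [0,0,2.5,0,0,0,1],
    [0,0,5.5,0,0,0,1],
    [0,-0.5,8.5,0,0,0,1],
    [-0.2,-2.5,10,0,0,-6,1]
  ]
}}

```text
time_s: 14.12
ee_pos: [0.5803, 0.3285, 0.1076]
tool_rot: [1.846, 2.54, 0.006]
force: [1.1, -0.1, 1.8]
gripper_width: 0.011
gripper_force: 31.6
```

>>> {"fn": "arm_command", "kwargs": {
  "targets": [
    [-0.4,-4,0,0,0,-6,1],
    [-0.8,-8,0,0,0,-12,1],
    [-1.2,-12,0,0,0,-18,1],
    [-1.6,-16,0,0,0,-23.8,1],
    [-1.8,-19.5,0,0,0,-23.8,1]
  ]
}}

```text
time_s: 14.53
ee_pos: [0.5604, 0.1295, 0.1035]
tool_rot: [2.342, 2.094, -0.0]
force: [0.8, 0.0, -0.3]
gripper_width: 0.0112
gripper_force: 31.6
```

>>> {"fn": "arm_command", "kwargs": {
  "targets": [
    [0,-0.9,0,0,0,0,1],
    [0,-0.9,-2,0,0,0,1],
    [0,-0.9,-4,0,0,0,1],
    [0,-0.9,-6,0,0,0,1],
    [0,-0.9,-7,0,0,0,1]
  ]
}}

```text
time_s: 14.95
ee_pos: [0.5598, 0.1226, 0.031]
tool_rot: [-2.333, -2.101, 0.003]
force: [-0.9, -0.3, -0.8]
gripper_width: 0.0107
gripper_force: 31.6
```

Run:
```python
from h import *
for i in range(4):
    s=get_state();print(s["ee_pos"].round(4),s["tool_rot"].round(3),s["force"].round(1),s["gripper_width"].round(4));b=get_image("side")
```

```text
Traceback (most recent call last):
AttributeError: 'float' object has no attribute 'round'
```

>>> {"fn": "arm_command", "kwargs": {
  "targets": [
    [0.05,0,-0.6,0,0,0,1],
    [0.05,0,-1.2,0,0,0,1],
    [0.05,0,-1.6,0,0,0,1],
    [0.05,0,-1.8,0,0,0,1],
    [0.05,0,-1.9,0,0,0,1]
  ]
}}

```text
time_s: 15.37
ee_pos: [0.5621, 0.1226, 0.0147]
tool_rot: [2.334, 2.102, 0.001]
force: [-0.8, 0.7, 1.2]
gripper_width: 0.011
gripper_force: 32.0
```

>>> {"fn": "arm_command", "kwargs": {
  "targets": [
    [0,0,-0.05,0,0,0,1],
    [0,0,-0.1,0,0,0,1],
    [0,0,-0.1,0,0,0,1],
    [0,0,-0.1,0,0,0,1],
    [0,0,-0.1,0,0,0,1]
  ]
}}

```text
time_s: 15.78
ee_pos: [0.5622, 0.1226, 0.0147]
tool_rot: [2.334, 2.102, 0.001]
force: [-3.7, -0.2, 7.2]
gripper_width: 0.0111
gripper_force: 32.6
```

>>> {"fn": "arm_command", "kwargs": {
  "targets": [
    [0,0,0,0,0,0,0.6],
    [0,0,0,0,0,0,0.6],
    [0,0,0,0,0,0,0.6],
    [0,0,0.5,0,0,0,0.6],
    [0,0,2,0,0,0,0.6]
  ]
}}

```text
time_s: 16.2
ee_pos: [0.5601, 0.1225, 0.0316]
tool_rot: [-2.333, -2.1, 0.004]
force: [0.1, 0.1, 0.4]
gripper_width: 0.0341
gripper_force: 0.0
```

>>> {"fn": "arm_command", "kwargs": {
  "targets": [
    [0,0,3,0,0,0,0.5],
    [0,0,7,0,0,0,0],
    [-2,-1.2,10,0,0,0,0],
    [-5.2,-3.2,10,0,0,0,0],
    [-8.4,-5.2,10,0,0,0,0]
  ]
}}

```text
time_s: 16.62
ee_pos: [0.4785, 0.0701, 0.1359]
tool_rot: [2.331, 2.101, 0.004]
force: [-0.5, -0.9, 0.5]
gripper_width: 0.0852
gripper_force: 0.0
```

>>> {"fn": "arm_command", "kwargs": {
  "targets": [
    [-2,-1.3,0,0,0,0,0],
    [-3.7,-2.4,-1,0,0,0,0],
    [-3.7,-2.4,-3,0,0,0,0],
    [-3.7,-2.4,-5,0,0,0,0],
    [-3.7,-2.4,-6,0,0,0,0]
  ]
}}

```text
time_s: 17.03
ee_pos: [0.4399, 0.0464, 0.0718]
tool_rot: [-2.335, -2.101, 0.001]
force: [0.3, -0.1, -0.2]
gripper_width: 0.0855
gripper_force: 0.0
```

Run:
```python
from h import *
d=get_image("top");print("green",fit(d,(315,246),12,lime,.022))
b=get_image("side")
for i in range(3):
    s=get_state();print(s["ee_pos"].round(4),s["tool_rot"].round(3),s["gripper_width"]);get_image("side")
f=lambda im,p,r:cv2.resize(im[p[1]-r:p[1]+r,p[0]-r:p[0]+r],(400,400))
cv2.imwrite("pics/ts4.png",np.hstack([f(b["image"],(270,280),70),f(d["image"],(325,255),70)])[...,::-1])
```

```text
green {'c': array([562.3, 123.5]), 'rect': array([562.8, 123.4,  28.4,  12.5,  83.7]), 'circ': array([560.2, 123.8,  28.6])}
[0.4396 0.0468 0.072 ] [-2.333e+00 -2.100e+00  2.000e-03] 0.08565990207362795
[0.4404 0.0467 0.0733] [-2.334e+00 -2.102e+00  1.000e-03] 0.08536047842098908
[0.441  0.0466 0.0741] [2.334 2.102 0.   ] 0.08557945609444148
```

View pics/ts4.png

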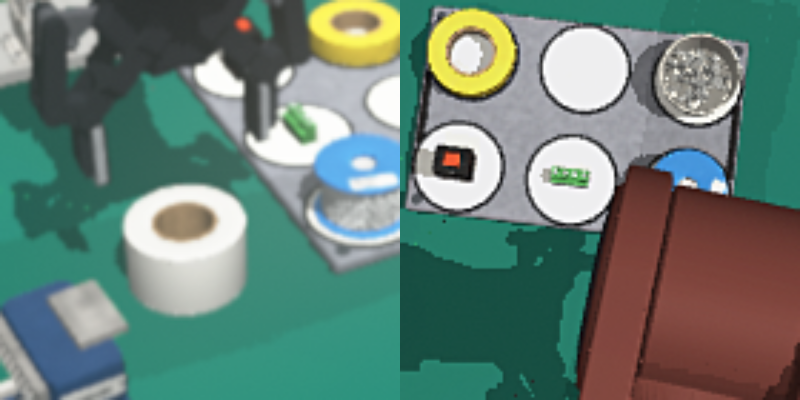

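>>> {"fn": "arm_command", "kwargs": {
  "targets": [
    [0,0,-1.5,0,0,0,0],
    [0,0,-3,0,0,0,0],
    [0,0,-4.5,0,0,0,0],
    [0,0,-6,0,0,0,0],
    [0,0,-6.6,0,0,0,0]
  ],
  "force": 40
}}

```text
time_s: 17.7
ee_pos: [0.4405, 0.0467, 0.0066]
tool_rot: [-2.334, -2.102, 0.001]
force: [-0.8, -0.4, 0.3]
gripper_width: 0.0854
gripper_force: 0.0
```

>>> {"fn": "arm_command", "kwargs": {
  "targets": [
    [0,0,0,0,0,0,1],
    [0,0,0,0,0,0,1],
    [0,0,0,0,0,0,1],
    [0,0,0,0,0,0,1],
    [0,0,0,0,0,0,1]
  ]
}}

```text
time_s: 18.12
ee_pos: [0.4415, 0.0464, 0.0083]
tool_rot: [2.334, 2.101, 0.002]
force: [-0.7, -1.1, 4.4]
gripper_width: 0.0663
gripper_force: 45.3
```

>>> {"fn": "arm_command", "kwargs": {
  "targets": [
    [0,0,0.5,0,0,0,1],
    [0,0,2,0,0,0,1],
    [0,0,4.5,0,0,0,1],
    [0,0,7.5,0,0,0,1],
    [0,0,10,0,0,0,1]
  ]
}}

```text
time_s: 18.53
ee_pos: [0.4407, 0.0465, 0.1094]
tool_rot: [2.334, 2.102, 0.001]
force: [0.7, 0.4, -0.4]
gripper_width: 0.0662
gripper_force: 44.9
```

>>> {"fn": "arm_command", "kwargs": {
  "targets": [
    [1.5,0.5,0,0,0,0,1],
    [4.5,1.4,0,0,0,0,1],
    [8,2.5,0,0,0,0,1],
    [11.5,3.6,0,0,0,0,1],
    [15,4.7,0,0,0,0,1]
  ]
}}

```text
time_s: 18.95
ee_pos: [0.5924, 0.0942, 0.1076]
tool_rot: [2.335, 2.101, 0.001]
force: [0.1, -0.4, 0.2]
gripper_width: 0.0661
gripper_force: 44.9
```

>>> {"fn": "arm_command", "kwargs": {
  "targets": [
    [3,1,0,0,0,0,1],
    [5,1.6,0,0,0,0,1],
    [6.05,1.95,0,0,0,0,1],
    [6.05,1.95,-2,0,0,0,1],
    [6.05,1.95,-4.5,0,0,0,1]
  ]
}}

```text
time_s: 19.37
ee_pos: [0.6537, 0.1133, 0.0643]
tool_rot: [2.332, 2.1, 0.005]
force: [0.2, 0.2, -1.5]
gripper_width: 0.0663
gripper_force: 45.0
```

Run:
```python
from h import *
for i in range(4):
    s=get_state();print(s["ee_pos"].round(4),s["force"].round(1));b=get_image("side")
cv2.imwrite("pics/s5.png",cv2.resize(b["image"][180:320,240:420,::-1],None,fx=3,fy=3))
```

```text
[0.6537 0.1133 0.0643] [ 0.2  0.2 -1.5]
[0.6495 0.1132 0.0569] [-2.5  0.3 -6.9]
[0.6484 0.1131 0.0581] [-0.3 -0.5 -1.5]
[0.6494 0.1131 0.0605] [-0.7 -0.6 -0.6]
```

View pics/s5.png

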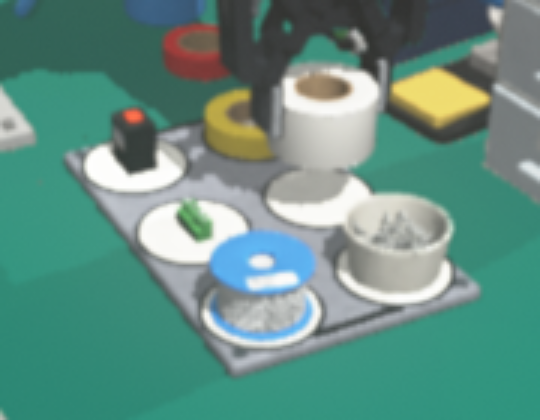

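The side view shows the roll held level above the back-middle mark. Reel, green block and relay are all on their marks.

>>> {"fn": "arm_command", "kwargs": {
  "targets": [
    [0,0,-1,0,0,0,1],
    [0,0,-2,0,0,0,1],
    [0,0,-3,0,0,0,1],
    [0,0,-3.6,0,0,0,1],
    [0,0,-4,0,0,0,1]
  ]
}}

```text
time_s: 19.98
ee_pos: [0.6505, 0.113, 0.0209]
tool_rot: [-2.334, -2.101, 0.002]
force: [0.9, -0.1, 0.3]
gripper_width: 0.066
gripper_force: 45.1
```

>>> {"fn": "arm_command", "kwargs": {
  "targets": [
    [0,0,-0.1,0,0,0,1],
    [0,0,-0.2,0,0,0,1],
    [0,0,-0.3,0,0,0,1],
    [0,0,-0.4,0,0,0,1],
    [0,0,-0.5,0,0,0,1]
  ]
}}

```text
time_s: 20.4
ee_pos: [0.6517, 0.113, 0.0184]
tool_rot: [2.334, 2.101, 0.001]
force: [-4.9, 0.3, 11.7]
gripper_width: 0.0662
gripper_force: 46.3
```

>>> {"fn": "arm_command", "kwargs": {
  "targets": [
    [0,0,0,0,0,0,1],
    [0,0,0,0,0,0,1],
    [0,0,0,0,0,0,1],
    [0,0,0,0,0,0,1],
    [0,0,0,0,0,0,1]
  ]
}}

```text
time_s: 20.82
ee_pos: [0.6517, 0.113, 0.0184]
tool_rot: [2.334, 2.101, 0.001]
force: [-1.7, -0.1, 6.4]
gripper_width: 0.0661
gripper_force: 45.7
```

>>> {"fn": "arm_command", "kwargs": {
  "targets": [
    [0,0,0.05,0,0,0,0.1],
    [0,0,0.05,0,0,0,0.05],
    [0,0,0.05,0,0,0,0.05],
    [0,0,0.05,0,0,0,0.05],
    [0,0,0.05,0,0,0,0.05]
  ]
}}

```text
time_s: 21.23
ee_pos: [0.6512, 0.113, 0.0177]
tool_rot: [2.335, 2.102, 0.0]
force: [0.2, -0.2, 0.0]
gripper_width: 0.0807
gripper_force: 0.0
```

>>> {"fn": "arm_command", "kwargs": {
  "targets": [
    [0,0,0.8,0,0,0,0.05],
    [0,0,3,0,0,0,0.05],
    [0,0,6,0,0,0,0],
    [0,0,9,0,0,0,0],
    [-0.5,-2,11,0,0,6,0]
  ]
}}

```text
time_s: 21.65
ee_pos: [0.6473, 0.0953, 0.1317]
tool_rot: [2.22, 2.22, 0.005]
force: [1.5, 0.7, 1.0]
gripper_width: 0.0852
gripper_force: 0.0
```

>>> {"fn": "arm_command", "kwargs": {
  "targets": [
    [-1,-3.7,0,0,0,7,0],
    [-2,-7.4,0,0,0,14,0],
    [-3,-11.1,0,0,0,21,0],
    [-4,-14.8,0,0,0,28,0],
    [-5,-18.5,0,0,0,35,0]
  ]
}}

```text
time_s: 22.07
ee_pos: [0.5962, -0.0919, 0.1287]
tool_rot: [1.45, 2.786, 0.0]
force: [0.9, -0.3, -0.2]
gripper_width: 0.0853
gripper_force: 0.0
```

>>> {"fn": "arm_command", "kwargs": {
  "targets": [
    [-1,-3.5,0,0,0,7,0],
    [-2.2,-7.3,0,0,0,14,0],
    [-2.2,-7.3,-1,0,0,21,0],
    [-2.2,-7.3,-2,0,0,28,0],
    [-2.2,-7.3,-3,0,0,35,0]
  ]
}}

```text
time_s: 22.48
ee_pos: [0.5747, -0.1646, 0.0984]
tool_rot: [0.548, 3.092, -0.0]
force: [1.0, 1.2, 0.5]
gripper_width: 0.0854
gripper_force: 0.0
```

Run:
```python
from h import *
d=get_image("top");print("label",fit(d,(320,206),26,lambda a:(S(a)<60)&(V(a)>120),.05))
print("reel",fit(d,(355,249),24,lambda a:(abs(H(a)-104)<12)&(S(a)>60),.046))
print("hub",fit(d,(444,244),10,white,.022))
b=get_image("side")
print("hub side",fit(b,(418,347),14,white,.022))
for i in range(2):
    s=get_state();print(s["ee_pos"].round(4),s["tool_rot"].round(3));get_image("side")
f=lambda im,p,r:cv2.resize(im[p[1]-r:p[1]+r,p[0]-r:p[0]+r],(400,400))
cv2.imwrite("pics/ts6.png",np.hstack([f(b["image"],(400,330),60),f(d["image"],(355,235),100)])[...,::-1])
```

```text
label {'c': array([656.6, 113.8]), 'rect': array([652.2, 111.3,  68.5, 116.3,   0.9]), 'circ': array([673.8, 111.6, 118.3])}
reel {'c': array([551.3,  33.7]), 'rect': array([551.3,  34.4,  57.5,  64. ,  64.9]), 'circ': array([550.9,  33.5,  64.7])}
hub {'c': array([ 574.7, -165.9]), 'rect': array([ 574.8, -165.7,   13.3,   15.3,   88.9]), 'circ': array([ 574.8, -166.4,   15.5])}
hub side {'c': array([ 557.8, -192.9]), 'rect': array([ 556.2, -193.4,    8.5,   37.8,   66.6]), 'circ': array([ 557.6, -190. ,   37.8])}
[ 0.5738 -0.1632  0.0967] [-5.520e-01 -3.091e+00 -1.000e-03]
[ 0.5742 -0.1632  0.0977] [-5.60e-01 -3.09e+00 -1.00e-03]
```

View pics/ts6.png

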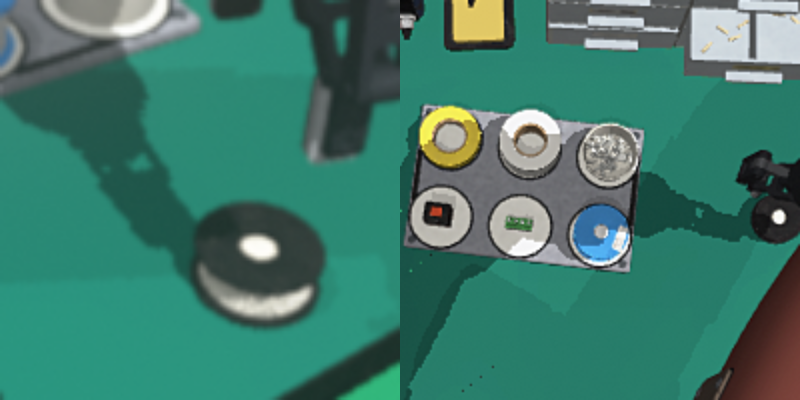

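>>> {"fn": "arm_command", "kwargs": {
  "targets": [
    [0.05,-0.2,-1,0,0,7,0],
    [0.05,-0.2,-2,0,0,14.2,0],
    [0.05,-0.2,-4,0,0,14.2,0],
    [0.05,-0.2,-6,0,0,14.2,0],
    [0.05,-0.2,-7.5,0,0,14.2,0]
  ]
}}

```text
time_s: 23.1
ee_pos: [0.5755, -0.1652, 0.0226]
tool_rot: [0.174, 3.136, -0.0]
force: [-0.5, 0.7, -0.1]
gripper_width: 0.0858
gripper_force: 0.0
```

>>> {"fn": "arm_command", "kwargs": {
  "targets": [
    [0,0,-1,0,0,0,0],
    [0,0,-1.6,0,0,0,0],
    [0,0,-2,0,0,0,0],
    [0,0,-2.1,0,0,0,0],
    [0,0,-2.1,0,0,0,0]
  ],
  "force": 40
}}

```text
time_s: 23.52
ee_pos: [0.5757, -0.1656, 0.0025]
tool_rot: [0.169, 3.136, -0.0]
force: [0.3, -0.8, -0.6]
gripper_width: 0.0854
gripper_force: 0.0
```

>>> {"fn": "arm_command", "kwargs": {
  "targets": [
    [0,0,0,0,0,0,1],
    [0,0,0,0,0,0,1],
    [0,0,0,0,0,0,1],
    [0,0,0,0,0,0,1],
    [0,0,0,0,0,0,1]
  ]
}}

```text
time_s: 23.93
ee_pos: [0.5759, -0.1657, 0.003]
tool_rot: [0.169, 3.136, -0.001]
force: [-1.1, 1.2, 6.6]
gripper_width: 0.0534
gripper_force: 42.6
```

>>> {"fn": "arm_command", "kwargs": {
  "targets": [
    [0,0,0.5,0,0,0,1],
    [0,0,2,0,0,0,1],
    [0,0,4.5,0,0,0,1],
    [0,0,7.5,0,0,0,1],
    [0,0,10,0,0,0,1]
  ]
}}

```text
time_s: 24.35
ee_pos: [0.5751, -0.1653, 0.1036]
tool_rot: [0.169, 3.137, 0.0]
force: [0.6, 0.7, -0.6]
gripper_width: 0.0538
gripper_force: 42.2
```

>>> {"fn": "arm_command", "kwargs": {
  "targets": [
    [-0.3,2,0,0,0,0,1],
    [-0.8,6,0,0,0,0,1],
    [-1.2,10,0,0,0,0,1],
    [-1.7,14,0,0,0,0,1],
    [-2,17,0,0,0,0,1]
  ]
}}

```text
time_s: 24.77
ee_pos: [0.5544, 0.0072, 0.1022]
tool_rot: [-0.168, -3.137, -0.001]
force: [0.9, 0.4, -0.9]
gripper_width: 0.0537
gripper_force: 42.3
```

>>> {"fn": "arm_command", "kwargs": {
  "targets": [
    [-0.2,2,0,0,0,0,1],
    [-0.3,2.85,0,0,0,0,1],
    [-0.3,2.85,-1.5,0,0,0,1],
    [-0.3,2.85,-3,0,0,0,1],
    [-0.3,2.85,-4,0,0,0,1]
  ]
}}

```text
time_s: 25.18
ee_pos: [0.5519, 0.0329, 0.0608]
tool_rot: [-0.169, -3.136, 0.0]
force: [-0.1, 0.1, -1.0]
gripper_width: 0.0538
gripper_force: 42.2
```

Run:
```python
from h import *
for i in range(5):
    s=get_state();print(s["ee_pos"].round(4));b=get_image("side")
c=cv2.resize(b["image"][210:310,280:400],(720,600),interpolation=cv2.INTER_CUBIC).copy()
r=[.552,.033]
for z,rad,col in((.046,.03,(255,0,0)),(.060,.028,(255,255,0)),(.082,.028,(0,255,0))):
    pts=np.array([(pix(b,[r[0]+rad*np.cos(t),r[1]+rad*np.sin(t),z])-[280,210]+.5)*6-.5 for t in np.linspace(0,6.28,60)])
    cv2.polylines(c,[pts.astype(np.int32)],True,col,1)
cv2.imwrite("pics/s7.png",c[...,::-1])
```

```text
[0.5519 0.0329 0.0608]
[0.5508 0.0329 0.0588]
[0.5509 0.0328 0.0599]
[0.5516 0.0327 0.0612]
[0.5522 0.0327 0.0621]
```

View pics/s7.png

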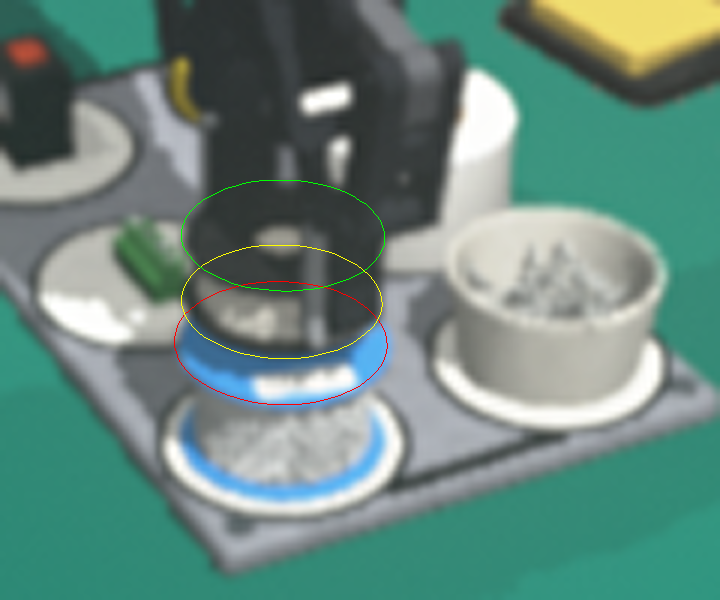

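The view shows the spool centred over the reel: the drawn circles match the edges at about 180–387 for the reel and up to about 383 for the spool. Lowering it now.

>>> {"fn": "arm_command", "kwargs": {
  "targets": [
    [0,0,-0.4,0,0,0,1],
    [0,0,-0.8,0,0,0,1],
    [0,0,-1.1,0,0,0,1],
    [0,0,-1.25,0,0,0,1],
    [0,0,-1.35,0,0,0,1]
  ]
}}

```text
time_s: 25.85
ee_pos: [0.5521, 0.0331, 0.0489]
tool_rot: [-0.168, -3.137, 0.0]
force: [-7.5, 0.2, 15.9]
gripper_width: 0.0535
gripper_force: 43.8
```

>>> {"fn": "arm_command", "kwargs": {
  "targets": [
    [0,0,-0.05,0,0,0,1],
    [0,0,-0.1,0,0,0,1],
    [0,0,-0.1,0,0,0,1],
    [0,0,-0.1,0,0,0,1],
    [0,0,-0.1,0,0,0,1]
  ]
}}

```text
time_s: 26.27
ee_pos: [0.5522, 0.0331, 0.0489]
tool_rot: [0.168, 3.137, -0.001]
force: [-8.6, 1.6, 15.1]
gripper_width: 0.0534
gripper_force: 43.8
```

>>> {"fn": "arm_command", "kwargs": {
  "targets": [
    [0,0,0.1,0,0,0,1],
    [0,0,0.1,0,0,0,1],
    [0,0,0.1,0,0,0,0.1],
    [0,0,0.1,0,0,0,0.1],
    [0,0,0.1,0,0,0,0.1]
  ]
}}

```text
time_s: 26.68
ee_pos: [0.5521, 0.0331, 0.0481]
tool_rot: [-0.169, -3.137, -0.0]
force: [0.6, 0.2, 0.4]
gripper_width: 0.0767
gripper_force: 0.0
```

>>> {"fn": "arm_command", "kwargs": {
  "targets": [
    [0,0,0,0,0,0,0.1],
    [0,0,1,0,0,0,0.1],
    [0,0,3.5,0,0,0,0.1],
    [0,0,7,0,0,0,0],
    [0,0,10,0,0,0,0]
  ]
}}

```text
time_s: 27.1
ee_pos: [0.5519, 0.0332, 0.1504]
tool_rot: [-0.169, -3.137, -0.0]
force: [0.9, -0.2, 0.3]
gripper_width: 0.0852
gripper_force: 0.0
```

>>> {"fn": "arm_command", "kwargs": {
  "targets": [
    [-2,-4,0.5,0,0,0,0],
    [-4,-7,1,0,0,0,0],
    [-6,-10.5,1,0,0,0,0],
    [-7,-14,1,0,0,0,0],
    [-8,-17,1,0,0,0,0]
  ]
}}

```text
time_s: 27.52
ee_pos: [0.4714, -0.1387, 0.1595]
tool_rot: [0.169, 3.136, -0.001]
force: [0.2, 0.1, -0.1]
gripper_width: 0.0851
gripper_force: 0.0
```

>>> {"fn": "arm_command", "kwargs": {
  "targets": [
    [-1,-3,0,0,0,0,0],
    [-2,-6,0,0,0,0,0],
    [-2,-8,0,0,0,0,0],
    [-2,-9,0,0,0,0,0],
    [-2,-9,0,0,0,0,0]
  ]
}}

```text
time_s: 27.93
ee_pos: [0.4521, -0.2286, 0.1588]
tool_rot: [0.172, 3.136, -0.001]
force: [0.5, 0.4, 0.3]
gripper_width: 0.0855
gripper_force: 0.0
```

Run:
```python
from h import *
d=get_image("top");b=get_image("side")
print("hub",fit(d,(356,246),8,white,.068))
print("spool",fit(d,(356,246),18,dark,.068))
print("reel",fit(d,(355,249),24,lambda a:((abs(H(a)-104)<12)&(S(a)>60))|(V(a)<60),.046))
print("relay tab",fit(d,(275,240),16,orange,.048),"green",fit(d,(315,246),12,lime,.022))
f=lambda im,x,y,w,h:cv2.resize(im[y:y+h,x:x+w],(400,400),interpolation=cv2.INTER_CUBIC)
cv2.imwrite("pics/ts8.png",np.hstack([f(d["image"],250,170,140,140),f(b["image"],255,195,150,110)])[...,::-1])
```

```text
hub {'c': array([551.2,  33.8]), 'rect': array([551.1,  33.4,  13.4,  14.9,   0.9]), 'circ': array([551.4,  33.4,  15.3])}
spool {'c': array([558. ,  28.6]), 'rect': array([556.7,  23.1,  58.2,  81.2,  24.7]), 'circ': array([562.7,  23.5,  88.7])}
reel {'c': array([556.7,  31.3]), 'rect': array([564.9,  26.1,  64.3, 109. ,  52.1]), 'circ': array([561.9,  21.8, 109.6])}
relay tab {'c': array([571., 213.]), 'rect': array([571.2, 213.2,  13.3,  10.1,  87.3]), 'circ': array([570.5, 213. ,  14.7])} green {'c': array([562.2, 123.4]), 'rect': array([562.8, 123.4,  28.2,  12.5,  83.7]), 'circ': array([560.2, 123.7,  28.4])}
```

View pics/ts8.png

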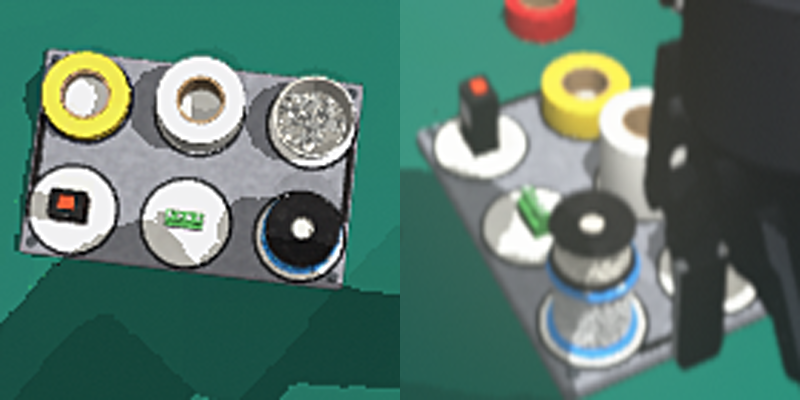

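All five parts and the stacked spool stand on their marks. The spool hub is at (551.2, 33.8) mm against the reel at (551.3, 33.7) mm, and the robot is clear of everything. I'm handing in.

```bash
python3 -c "
from rig import sign_off
print(sign_off())"
```

```text
the job is handed in; nothing more can be done
None
```

The kit is laid out on the tray as asked, in the order asked, with the white-wire spool stacked on the solder reel; by the cameras each part is within about 1–2 mm of its place, and the job was handed in at about 28 s.

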